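# Rock the angle gauge to the preset slope on the packing block

## Robot

A 6-joint arm with a two-finger parallel gripper is mounted at the origin on the work surface. World frame = base frame: x ahead of the robot, y to its left, z up, the work surface at z = 0. Lengths are in m, angles in rad, forces in N, time in s.
With the tool pointing down it reaches from about 0.375 to 0.975 m from the base axis. Payload 3.8 kg.
Tool frame: the origin (TCP) lies on the centre line of the jaws, within the pads' length; the fingertips stand 14 mm ahead of it and the grasp point (between the pads) lies 5 mm behind it; x points along the fingers, y is the direction in which the jaws open and shut, and the axes are right-handed (so a half turn about x gives the same grasp; the last joint's range is limited). The gripper opens to 85 mm and grips with 20 to 120 N. Pads are 22 mm wide; open, the fingers measure 114 mm over their backs; the gripper's body (76 mm by 85 mm) begins 54 mm behind the grasp point. The pads swing forward as they close: fully open they stand 13 mm farther back than shut.
Start: joints at [-1.153, 0.264, 1.604, -0, 1.274, -0.037], TCP at [0.297, -0.606, 0.245] pointing down, gripper open.
Joint ranges: [-2.63, 2.63], [-0.94, 2.18], [0.31, 2.57], [-1.31, 4.45], [0, 2.66], [-2.55, 2.55]. Speed limits (rad/s): [2.57, 2.57, 3.14, 3.14, 3.14, 3.14].

## Interface

Orientations are given as a rotation vector (axis times angle).
In Python, from workcell import bot gives the robot as it stands.
- The arm moves only by the shell command python3 -m creep 'ROWS' [FORCE]. ROWS is JSON, a list of rows, each an object with "grip": the finger opening in cm, from 0 to 8.54; "dp": the shift along the tool's x, y, z in cm, a list of three; "rotation": the turn, a rotation vector about the tool's x, y, z in rad, a list of three. A call has 1 to 5 rows; each row is the pose to reach, as a shift and turn from the pose commanded when the call began, along the tool's axes at that moment; what a row does not reach only later rows make up. A row lasts 1/12 s, in which the tool goes at most 41.7 mm and 7.16 degrees, less where a joint would pass 70% of its speed; a pose out of reach is approached as far as the arm can. A call with a gripper value outside its range is refused whole. The fingers move at their own pace and stop on an object; FORCE is the grip in N (left out, the last holds). Time passes only in rows, so rows that repeat a pose let the fingers close. It gives the time, the measured TCP pose, the force and the opening at its end, in the units of the state.
- bot.read_state(): the state, without advancing time (a new reading comes with each control period).
- bot.read_camera(name): name is "side" or "top" or "wrist"; returns (picture, depth): 400x640x3 uint8, red, green, blue; 400x640 float32, m along the optical axis (not along the pixel's ray), 0 where there is no reading.
- bot.get_calibration(name): a dict with "fx", "fy", "cx", "cy" (pixels), "dist" ([k1, k2, p1, p2, k3] as OpenCV has them; the pictures are not rectified), "rvec" (rotation vector, rad) and "tvec" (3), from world to camera coordinates, as OpenCV has them. Camera axes: x right, y down, z forward; pixel columns grow to the right and rows downward; lengths in m; the calibration is good to about 2 mm. A picture is of the moment at which its call begins: read the wrist's pose just before it. get_calibration takes no time and is no camera call; for the wrist camera it gives the pose at the moment of the call.
- bot.finish_job(): hands the job in, once; it reports no verdict.
The state is a dict: "time": time; "q": joint angles; "joint_vel": joint speeds; "joint_torque": joint torques, N m; "tool_pos": TCP position; "tcp_rot": TCP orientation; "wrist_force": force on the tool from outside, world axes, zero at the start; "torque": the same for the moment, N m; "width": opening from 0.0 (shut) to 1.0 (fully open).
Only numpy, scipy, OpenCV 4.12 (cv2) and the standard library are available. Lean on these libraries where they do the work, as an engineer would, in place of code of your own. Each camera call takes 0.05 s, during which the arm holds its last target.

## Task

The gas grill is to be propped so that its fat drains, and the slope is already set on the angle gauge by the little forked tab on its dial. Pick the gauge up by its handle, stand it upright and squarely across the middle of the rounded ridge on the timber packing block and let its hanging pointer come to rest, then rock it on the ridge until the pointer settles between the two prongs of the tab. Finish holding it just so, still gripped and with its base kept pressed on the ridge, so that the slope can be marked, and do not disturb the tin, the torch or the loose timber offcut.

Things in the scene. Friction and masses are not known exactly. Their poses are not given: they have to be found in the camera images.
- gauge: loose angle gauge, about 0.4 kg: aluminium foot 40 (x) x 120 (y) x 12 mm high, upright white dial plate 8 mm thick, 112 mm wide, up to 117 mm, black handle on top. Origin: centre of the foot's flat underside; z up, x square out of the dial's face (away from the robot), y along the foot. Starts upright on the table, its x within 0.35 rad of world x
- gauge_handle (a point): centre of the gauge's black handle, a block 24 (x) x 30 (y) x 58 mm (z), 144 mm above the foot's underside; axes as the gauge
- gauge_foot (a point): centre of the flat underside of the gauge's foot; axes as the gauge
- pointer (a joint): steel pointer hanging free from a pivot 105 mm above the underside; stays plumb. Value (rad): 0 when the gauge is upright; once its swinging dies away (about 3 s) it equals the gauge's turn about its own +x (positive when the top leans towards its -y side). A weight 18 mm across sits on it 46 mm from the pivot; leave it hanging free
- pointer_tip (a point): tip of the pointer, 68 mm from the pivot, 6 mm in front of the dial
- tab (a joint): where the stiff forked tab is set round the same pivot, same sense and zero as the pointer (rad): the lean that is wanted, 0.18 to 0.32; it stays where it is set
- tab_gap (a point): middle of the 10 mm gap between the tab's two prongs, at the pointer tip's radius (68 mm from the pivot, 6 mm in front of the dial); the pointer tip is here when the slope is right
- block: the fixed timber packing block: 70 (x) x 150 (y) x 50 mm high, with a rounded ridge along its x rising to 78 mm, 12 mm off its middle towards +y; the ridge is a cylinder of radius 30 mm with its axis 48 mm above the table. Origin: centre of the underside. Its x is within 0.35 rad of the world x
- ridge_top (a point): middle of the ridge's top line, 78 mm above the table; x along the ridge, z up
- tin: bystander: upright pale metal tin, 66 mm across, 85 mm high, origin at the centre of its underside
- torch: bystander: black torch lying along its y, 140 mm long, 37 mm thick, origin under its middle
- offcut: bystander: plain timber offcut 100 x 60 x 45 mm, lying flat between robot and work, origin at the centre of its underside
There are look-alikes about, which are no part of the job. Of the things that look like the gauge, the middle-sized one is meant.

How it is judged:
On the way, in this order (a step that is already met when the one before it is completed fails the run):
1. the held gauge stands upright, squarely on the ridge, its pointer near rest at plumb (contact force between gauge and block above 0.3 N and contact force between the fingers and gauge above 2 N and horizontal distance between gauge_foot and ridge_top below 0.025 m and angle between the x axis of gauge_foot and the x axis of ridge_top, either way round below 0.26 rad and angle between gauge_foot's own z axis and vertical below 0.08 rad and value of joint pointer between -0.085 and 0.085 rad), for 0.2 s.
2. rocked on the ridge, the pointer has settled between the tab's prongs (contact force between gauge and block above 0.3 N and contact force between the fingers and gauge above 2 N and horizontal distance between gauge_foot and ridge_top below 0.025 m and angle between the x axis of gauge_foot and the x axis of ridge_top, either way round below 0.26 rad and distance between pointer_tip and tab_gap below 0.005 m and velocity of joint pointer between -0.3 and 0.3 rad/s), for 0.5 s.
At the end, for the whole second after the job is handed in: gauge gripped (over 2 N), its foot resting on the block (over 0.3 N), its middle within 25 mm of the ridge top's middle and square to it within 15 degrees; pointer tip within 5 mm of the middle of the tab's gap and nearly still (under 0.3 rad/s) (all of step 2); the arm keeps its last pose, push and grip.
It fails at once if a bystander is disturbed (moved 20 mm) (distance of any of tin, torch, offcut from where it was at the start of the episode above 0.02 m).
It also fails if it takes over 56 s, if anything falls off the work surface, if the arm or the gripper's body presses on something with over 40 N, if the wrist force passes 120 N, or if a joint passes its speed limit or range.

## Working session

There is one attempt and no reset: what is moved stays moved. The work goes in short steps, Python scripts to look and compute and a shell command to move; the robot and the scene stay as the last step left them, time stands still between calls to the robot, and variables do not carry over. Pictures are saved under pics/ and viewed, and the job is handed in when it is done.

```bash
ls; mkdir -p pics
cat > h.py <<'E'
import numpy as np, cv2
from scipy.spatial.transform import Rotation as R
from workcell import bot
def snap(name,fn):
    c=bot.get_calibration(name); im,d=bot.read_camera(name)
    np.savez(''+fn+'.npz',im=im,d=d,**{k:np.array(v) for k,v in c.items()})
    cv2.imwrite('pics/'+fn+'.png',im[:,:,::-1])
def load(fn): return np.load(''+fn+'.npz')
def K(s): return np.array([[s['fx'],0,s['cx']],[0,s['fy'],s['cy']],[0,0,1]],float)
def pt(s,u,v,z=None,w=2):
    """world point from depth, or intersect with height z"""
    n=cv2.undistortPoints(np.array([[[u,v]]],float),K(s),s['dist'])[0,0]
    Rm=cv2.Rodrigues(s['rvec'])[0]; t=s['tvec'].ravel(); ray=np.array([n[0],n[1],1])
    o=-Rm.T@t
    if z is None:
        p=s['d'][int(v)-w:int(v)+w+1,int(u)-w:int(u)+w+1]; p=p[p>0]
        return o+Rm.T@ray*np.median(p)
    r=Rm.T@ray; return o+r*(z-o[2])/r[2]
def proj(s,P):
    return cv2.projectPoints(np.atleast_2d(np.array(P,float)),s['rvec'],s['tvec'],K(s),s['dist'])[0][:,0]
def crop(fn,out,x0,y0,x1,y1,f):
    im=load(fn)['im'][y0:y1,x0:x1,::-1]; im=cv2.resize(im,None,fx=f,fy=f,interpolation=cv2.INTER_CUBIC); cv2.imwrite('pics/'+out+'.png',im)
def cloud(s):
    d=s['d'];vv,uu=np.nonzero(d>0)
    n=cv2.undistortPoints(np.stack([uu,vv],1).astype(float)[:,None],K(s),s['dist'])[:,0]
    Rm=cv2.Rodrigues(s['rvec'])[0]
    c=np.c_[n,np.ones(len(n))]*d[vv,uu][:,None]
    return (c-s['tvec'].ravel())@Rm, s['im'][vv,uu], np.c_[uu,vv]
E
python3 - <<'E'
from h import *
print(bot.read_state())
for n in('top','side','wrist'): snap(n,n+'0')
for n in('top','side'):
    s=load(n+'0');print(n,-cv2.Rodrigues(s['rvec'])[0].T@s['tvec'].ravel(),s['fx'])
E
```

```text
pics
{'time': 0.0, 'q': array([-1.15289000e+00,  2.64767085e-01,  1.60537893e+00, -4.27978333e-06,
        1.27368809e+00, -3.69235105e-02]), 'joint_vel': array([-0.00235692,  0.00043762,  0.00052838, -0.0007489 ,  0.00058079,
        0.00116024]), 'joint_torque': array([-3.41455074e-03, -5.15123892e+01, -3.67313039e+01,  5.54910741e-05,
        1.31290656e-02,  6.21314967e-06]), 'tool_pos': array([ 0.29623314, -0.60574639,  0.24394993]), 'tcp_rot': array([ 1.9692445 ,  0.45804459, -1.97011064]), 'wrist_force': array([ 0.6478129 ,  0.27258353, -0.57633364]), 'torque': array([-0.01188184,  0.0334106 , -0.00118348]), 'width': 1.0014789639133241}
top [0.28753253 0.03102035 1.15441509] 426.3803459264194
side [0.26208672 0.74724909 0.57504263] 423.375819503101
```

View pics/top0.png

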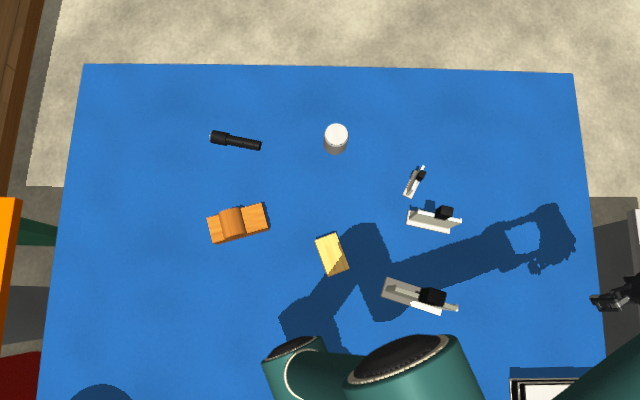

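View pics/side0.png

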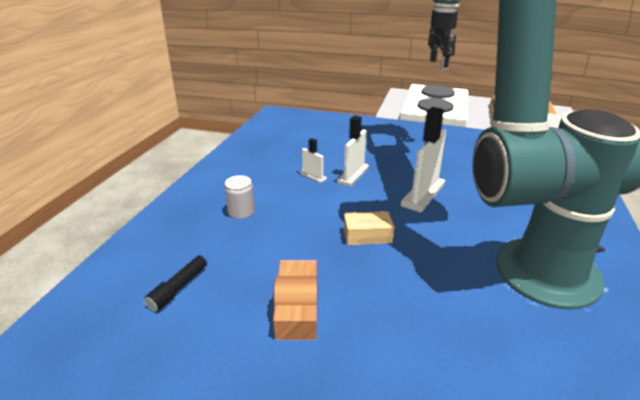

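View pics/wrist0.png

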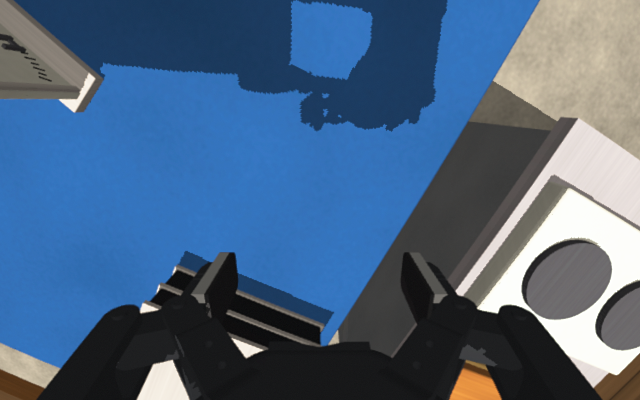

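The top view shows three gauges: small at (414,181), middle at (433,217) and large at (420,295). The block is at (238,222), the offcut at (332,254), the tin at (336,138) and the torch at (236,141). I'll measure these.

```bash
python3 - <<'E'
from h import *
s=load('top0'); P,C,UV=cloud(s)
def box(x0,y0,x1,y1): 
    m=(UV[:,0]>=x0)&(UV[:,0]<x1)&(UV[:,1]>=y0)&(UV[:,1]<y1); return P[m]
for n,b in dict(mid=(400,198,468,238),small=(398,160,430,202),big=(375,270,465,318),block=(200,195,275,248),off=(308,225,355,280),tin=(320,118,355,160),torch=(203,125,268,155)).items():
    p=box(*b); q=p[p[:,2]>0.008]
    print(n,len(q),q.min(0).round(3),q.max(0).round(3))
    zm=q[:,2].max(); t=q[q[:,2]>zm-0.008]
    print('   toplayer',len(t),t.mean(0).round(4),'rect',cv2.minAreaRect((q[:,:2]*1000).astype(np.float32)),cv2.minAreaRect((t[:,:2]*1000).astype(np.float32)))
b=box(200,195,275,248)
print(np.histogram(b[:,2],bins=np.arange(-.01,.09,.005)))
E
python3 -c "
from h import *
crop('top0','c1',400,195,470,240,10)
crop('top0','c2',200,190,280,250,10)"
```

```text
mid 935 [ 0.449 -0.334  0.008] [ 0.511 -0.218  0.178]
   toplayer 116 [ 0.4789 -0.2763  0.1722] rect ((476.8337097167969, -277.6733703613281), (119.78901672363281, 39.914127349853516), 75.26067352294922) ((478.8435363769531, -276.7940979003906), (29.80666732788086, 24.06413459777832), 80.69464111328125)
small 228 [ 0.547 -0.274  0.008] [ 0.635 -0.209  0.118]
   toplayer 45 [ 0.5848 -0.2361  0.1134] rect ((594.3385620117188, -243.19505310058594), (25.968664169311523, 100.01519775390625), 63.41648483276367) ((584.5927734375, -235.81100463867188), (14.527046203613281, 20.79857063293457), 63.90431213378906)
big 1498 [ 0.233 -0.301  0.008] [ 0.331 -0.144  0.238]
   toplayer 283 [ 0.2809 -0.2277  0.2328] rect ((280.4683532714844, -228.2211456298828), (163.16534423828125, 54.65137481689453), 71.84064483642578) ((281.1751708984375, -227.75350952148438), (41.44486999511719, 32.2154426574707), 72.09146118164062)
block 1724 [0.406 0.156 0.008] [0.531 0.32  0.082]
   toplayer 290 [0.4586 0.2491 0.0773] rect ((467.5664978027344, 239.995361328125), (100.30529022216797, 151.4325408935547), 17.00430
[... 621 characters left out ...]
2890625, -19.226242065429688), (58.589561462402344, 58.921485900878906), 68.61740112304688)
torch 573 [0.672 0.19  0.009] [0.727 0.334 0.043]
   toplayer 92 [0.7054 0.3025 0.0371] rect ((697.1541748046875, 262.3214111328125), (144.4286346435547, 35.845298767089844), 78.35811614990234) ((698.9318237304688, 275.05377197265625), (114.46540832519531, 24.87155532836914), 80.1346664428711)
(array([  30, 1037, 1123,   54,   17,   20,   16,   28,   18,   24,   23,
        444,  481,   50,   67,   87,  186,  214,   34]), array([-0.01 , -0.005,  0.   ,  0.005,  0.01 ,  0.015,  0.02 ,  0.025,
        0.03 ,  0.035,  0.04 ,  0.045,  0.05 ,  0.055,  0.06 ,  0.065,
        0.07 ,  0.075,  0.08 ,  0.085]))
```

View pics/c1.png

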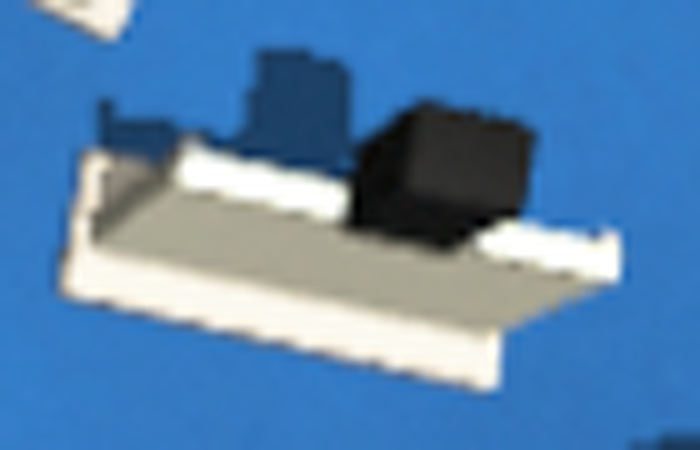

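View pics/c2.png

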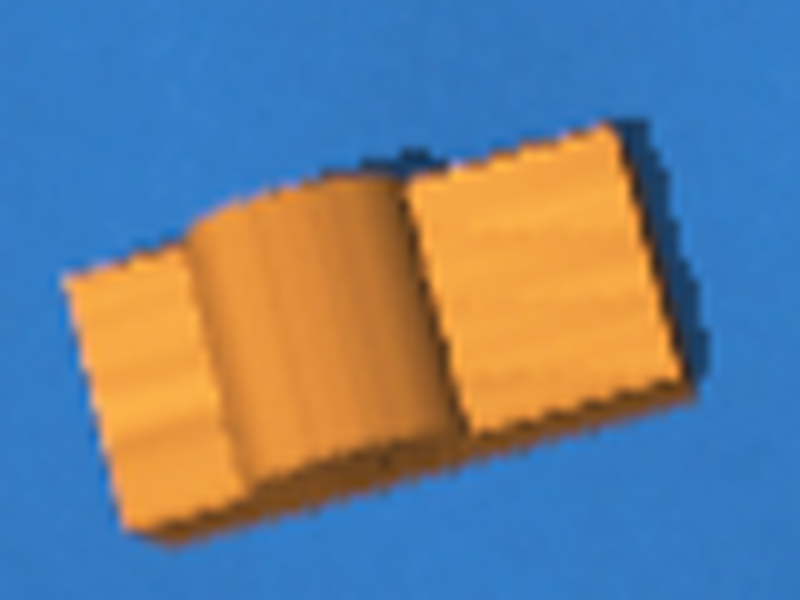

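Run:
```python
from h import *
st=bot.read_state(); T=R.from_rotvec(st['tcp_rot']); print('tool axes cols\n',T.as_matrix().round(3))
c=bot.get_calibration('wrist'); Rm=cv2.Rodrigues(np.array(c['rvec']))[0]; o=-Rm.T@np.array(c['tvec']).ravel()
print('cam in tool',T.inv().apply(o-st['tool_pos']).round(4),'cam z in tool',T.inv().apply(Rm[2]).round(3),'cam x in tool',T.inv().apply(Rm[0]).round(3),c['fx'],c['cy'])
from scipy.optimize import least_squares
s=load('top0'); P,C,UV=cloud(s)
m=(UV[:,0]>=200)&(UV[:,0]<275)&(UV[:,1]>=195)&(UV[:,1]<248)&(P[:,2]>.046)&(P[:,2]<.054); q=P[m][:,:2]
r=cv2.minAreaRect((q*1000).astype(np.float32)); print('block top face',r)
m=(UV[:,0]>=200)&(UV[:,0]<275)&(UV[:,1]>=195)&(UV[:,1]<248)&(P[:,2]>.058); q=P[m]
# ridge cylinder fit: dir a, offset c
def f(v):
    a,c,h=v; n=np.array([-np.sin(a),np.cos(a)]); return np.hypot(q[:,:2]@n-c,q[:,2]-h)-.03
rr=least_squares(f,[.3,.1,.048],loss='soft_l1',f_scale=.002);print('ridge',rr.x,np.abs(rr.fun).mean())
a,c,h=rr.x;n=np.array([-np.sin(a),np.cos(a)]);d=np.array([np.cos(a),np.sin(a)])
t=q[:,:2]@d; print('along',t.min(),t.max(),np.percentile(t,[1,99])); 
print('ridge mid',n*c+d*np.mean(np.percentile(t,[.5,99.5])))
```

```text
tool axes cols
 [[-0.001  0.439 -0.898]
 [ 0.002 -0.898 -0.439]
 [-1.    -0.002 -0.   ]]
cam in tool [-0.1286 -0.0002 -0.0794] cam z in tool [0.951 0.    0.309] cam x in tool [-0.  1. -0.] 286.5234722474797 199.01062865148666
block top face ((460.8765869140625, 238.00253295898438), (71.14739990234375, 151.3902587890625), 17.07042121887207)
ridge [0.30451457 0.1007189  0.04804964] 0.00157316230886814
along 0.4752915870061119 0.5476139742473105 [0.47649514 0.54589689]
ridge mid [0.45768771 0.24942274]
```

```bash
python3 -m creep '[{"grip":8.5,"dp":[0,-10.8,-15.4],"rotation":[0.355,0,0]},{"grip":8.5,"dp":[0,-10.8,-15.4],"rotation":[0.355,0,0]},{"grip":8.5,"dp":[0,-10.8,-15.4],"rotation":[0.355,0,0]},{"grip":8.5,"dp":[0,-10.8,-15.4],"rotation":[0.355,0,0]},{"grip":8.5,"dp":[0,-10.8,-15.4],"rotation":[0.355,0,0]}]' 40
cat >> h.py <<'E'
def to(p=None,yaw=None,tilt=0.0):
    """move, in tool axes (cm, rad), to TCP p, with tool -z at yaw, tool x down; tilt about gauge x"""
    st=bot.read_state(); T=R.from_rotvec(st['tcp_rot']); p=st['tool_pos'] if p is None else np.array(p)
    if yaw is not None:
        gx=np.array([np.cos(yaw),np.sin(yaw),0]);up=np.array([0,0,1.])
        G=np.c_[-up,np.cross(gx,up),-gx]; D=R.from_rotvec(tilt*gx)*R.from_matrix(G)
        rot=(T.inv()*D).as_rotvec()
    else: rot=np.zeros(3)
    print('t',round(st['time'],2),'tcp',st['tool_pos'].round(4),'dp cm',(T.inv().apply(p-st['tool_pos'])*100).round(2),'rot',rot.round(3),'F',st['wrist_force'].round(2),'tau',st['torque'].round(2),'w',round(st['width'],3))
E
python3 -c "
from h import *
to([.478,-.277,.244],-.257)"
```

```text
time: 0.57
tool_pos: [0.3887, -0.4378, 0.2448]
tcp_rot: [2.171, 0.112, -2.17]
wrist_force: [0.4, -0.0, -0.3]
width: 0.994
t 0.57 tcp [ 0.3887 -0.4378  0.2448] dp cm [  0.12 -15.1  -10.51] rot [0.358 0.    0.003] F [ 0.38 -0.05 -0.27] tau [ 0.01 -0.02  0.03] w 0.994
```

```bash
python3 -m creep '[{"grip":8.5,"dp":[0,-15.1,-10.5],"rotation":[0.358,0,0]},{"grip":8.5,"dp":[0,-15.1,-10.5],"rotation":[0.358,0,0]},{"grip":8.5,"dp":[0,-15.1,-10.5],"rotation":[0.358,0,0]},{"grip":8.5,"dp":[0,-15.1,-10.5],"rotation":[0.358,0,0]},{"grip":8.5,"dp":[0,-15.1,-10.5],"rotation":[0.358,0,0]}]'
python3 -c "
from h import *
to([.478,-.277,.139],-.257)
snap('wrist','w1')"
```

```text
time: 0.98
tool_pos: [0.4779, -0.2775, 0.245]
tcp_rot: [-2.084, 0.268, 2.083]
wrist_force: [0.4, -0.4, -0.4]
width: 0.998
t 0.98 tcp [ 0.4779 -0.2775  0.245 ] dp cm [10.6  -0.03  0.  ] rot [-0.     0.     0.002] F [ 0.42 -0.39 -0.41] tau [-0.06 -0.03 -0.  ] w 0.998
```

View pics/w1.png

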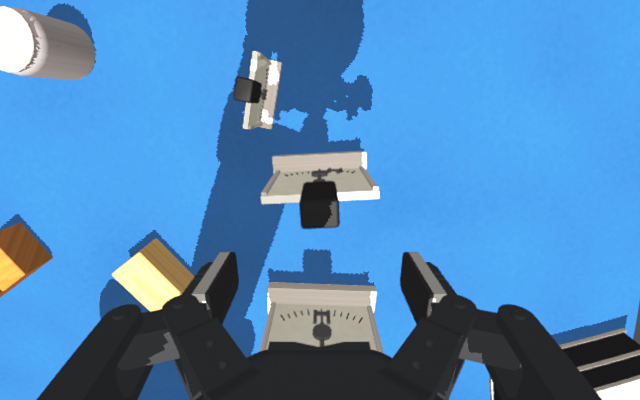

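The wrist view shows the mid gauge's handle at (320,205), where the tool axis projects. Its dial is just above at (320,180), the large gauge is at (322,315) and the small one at (258,90). So the tool is over the correct gauge.

```bash
python3 -c "
from h import *
crop('w1','w1c',250,140,390,240,5)
s=load('w1')
y=-.257;gx=np.array([np.cos(y),np.sin(y),0]);gy=np.array([-np.sin(y),np.cos(y),0]);o=np.array([.4774,-.277,0])
f=lambda a,b,c:o+a*gx+b*gy+np.array([0,0,c])
print(proj(s,[f(.012,.015,.173),f(.012,-.015,.173),f(-.012,0,.173),f(.02,.06,0.012),f(.02,-.06,.012),f(.004,.056,.117),f(.004,-.056,.117),f(.01,0,.037)]))
"
```

```text
[[298.61319514 202.33430702]
 [339.19104935 202.35277649]
 [318.8981231  232.04425708]
 [271.74706811 155.68832238]
 [366.38076932 155.71272626]
 [259.13946401 191.24770799]
 [378.83562998 191.29645466]
 [319.03824167 167.43714848]]
```

View pics/w1c.png

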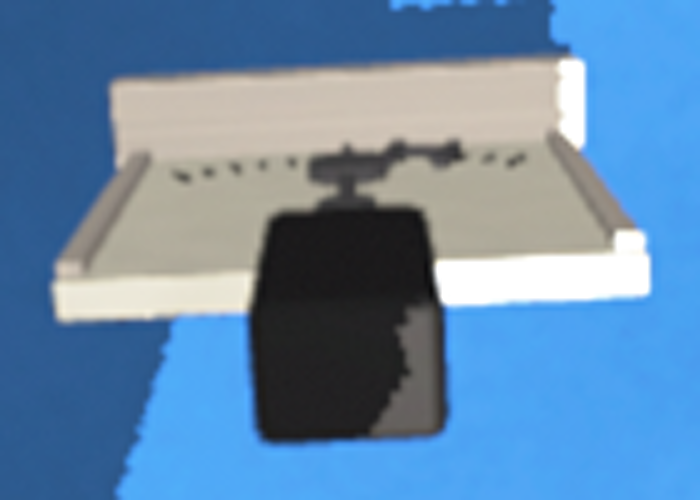

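```bash
python3 -m creep '[{"grip":8.5,"dp":[3,0,0],"rotation":[-0.035,0,0]},{"grip":8.5,"dp":[6,0,0],"rotation":[-0.035,0,0]},{"grip":8.5,"dp":[8.5,0,0],"rotation":[-0.035,0,0]},{"grip":8.5,"dp":[10.6,0,0],"rotation":[-0.035,0,0]},{"grip":8.5,"dp":[10.6,0,0],"rotation":[-0.035,0,0]}]'
python3 -c "
from h import *
to([.478,-.277,.139],-.222)
snap('wrist','w2');snap('side','s2')
crop('s2','s2c',280,60,460,220,4)"
```

```text
time: 1.45
tool_pos: [0.4732, -0.2788, 0.1337]
tcp_rot: [-2.092, 0.231, 2.111]
wrist_force: [-0.8, 0.0, -0.4]
width: 0.996
t 1.45 tcp [ 0.4732 -0.2788  0.1337] dp cm [-0.53 -0.28 -0.42] rot [-0.001  0.01   0.003] F [-0.83  0.04 -0.45] tau [ 0.06  0.02 -0.01] w 0.996
```

View pics/w2.png

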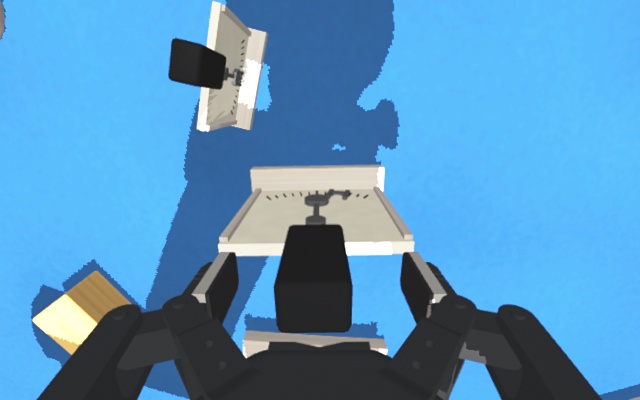

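View pics/s2c.png

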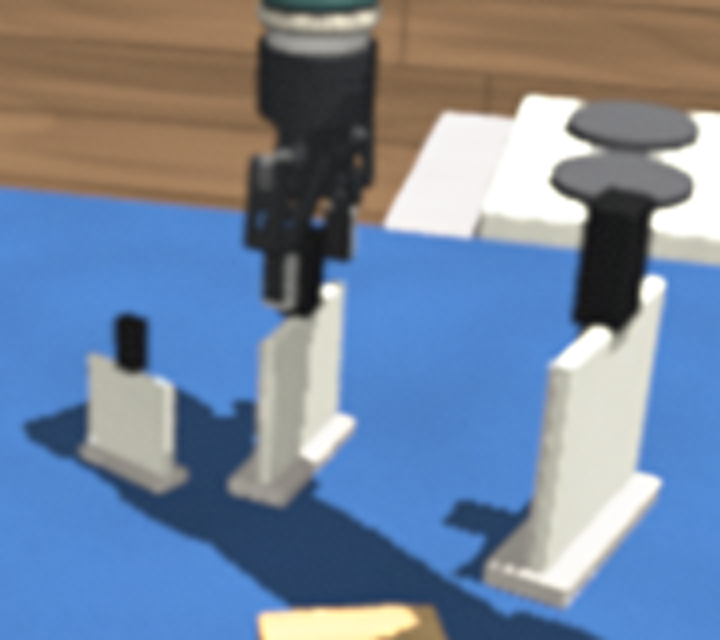

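Mid gauge handle sits between the open jaws at about (313,280), and its plate top is just ahead of the fingertips. I'll trim the pose before closing.

```bash
python3 -c "
from h import *
to([.478,-.277,.141],-.222)
s=load('w2')
y=-.222;gx=np.array([np.cos(y),np.sin(y),0]);gy=np.array([-np.sin(y),np.cos(y),0]);o=np.array([.4774,-.277,0])
f=lambda a,b,c:o+a*gx+b*gy+np.array([0,0,c])
print(proj(s,[f(.012,.015,.173),f(.012,-.015,.173),f(-.012,0,.173),f(.02,.06,0.012),f(.02,-.06,.012),f(.004,.056,.117),f(.004,-.056,.117),f(.01,0,.037)]))
"
```

```text
t 1.55 tcp [ 0.4761 -0.2807  0.1385] dp cm [-0.25 -0.4  -0.1 ] rot [-0.001  0.002  0.001] F [ 0.38 -0.27  0.22] tau [-0.07 -0.06  0.03] w 0.991
[[271.11436575 289.17505707]
 [352.81097293 289.34158873]
 [312.4871857  339.97205931]
 [249.33322817 170.23755777]
 [383.90416447 170.22222264]
 [215.37744991 239.59517693]
 [414.25799901 239.78183521]
 [316.26102945 188.93939213]]
```

```bash
python3 -m creep '[{"grip":8.5,"dp":[-0.25,-0.35,-0.1],"rotation":[0,0,0]},{"grip":5,"dp":[-0.25,-0.35,-0.1],"rotation":[0,0,0]},{"grip":3.5,"dp":[-0.25,-0.35,-0.1],"rotation":[0,0,0]},{"grip":2,"dp":[-0.25,-0.35,-0.1],"rotation":[0,0,0]},{"grip":1,"dp":[-0.25,-0.35,-0.1],"rotation":[0,0,0]}]' 50
python3 -m creep '[{"grip":0,"dp":[0,0,0],"rotation":[0,0,0]},{"grip":0,"dp":[0,0,0],"rotation":[0,0,0]},{"grip":0,"dp":[0,0,0],"rotation":[0,0,0]},{"grip":0,"dp":[0,0,0],"rotation":[0,0,0]},{"grip":0,"dp":[0,0,0],"rotation":[0,0,0]}]' 60
python3 -c "
from h import *
to([.478,-.277,.141],-.222)
snap('wrist','w3')"
```

```text
time: 1.97
tool_pos: [0.4791, -0.2782, 0.1428]
tcp_rot: [-2.105, 0.237, 2.102]
wrist_force: [0.5, -0.2, -0.1]
width: 0.451
time: 2.38
tool_pos: [0.4793, -0.2782, 0.1427]
tcp_rot: [-2.105, 0.236, 2.102]
wrist_force: [2.1, 0.9, 5.8]
width: 0.343
t 2.38 tcp [ 0.4793 -0.2782  0.1427] dp cm [ 0.17 -0.08  0.16] rot [-0.001 -0.002 -0.   ] F [2.1  0.93 5.83] tau [ 0.12 -0.09 -0.03] w 0.343
```

View pics/w3.png

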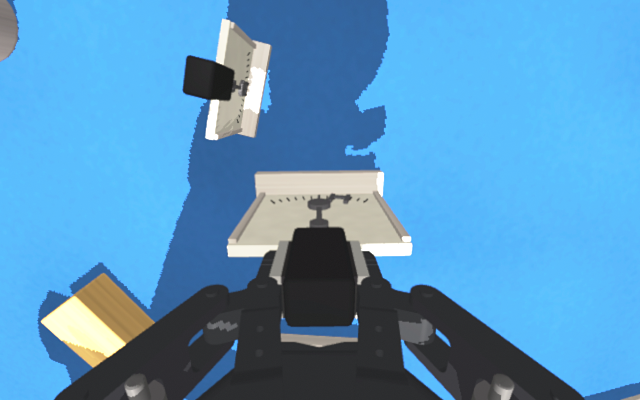

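The handle is gripped, with the opening at 29 mm against the 30 mm expected. Lifting now.

```bash
python3 -m creep '[{"grip":0,"dp":[-2,0,0],"rotation":[0,0,0]},{"grip":0,"dp":[-4.5,0,0],"rotation":[0,0,0]},{"grip":0,"dp":[-7.5,0,0],"rotation":[0,0,0]},{"grip":0,"dp":[-10,0,0],"rotation":[0,0,0]},{"grip":0,"dp":[-11.5,0,0],"rotation":[0,0,0]}]' 60
python3 -m creep '[{"grip":0,"dp":[0,0,0],"rotation":[0,0,0]},{"grip":0,"dp":[0,0,0],"rotation":[0,0,0]}]' 60
python3 -c "
from h import *
to([.46,.2495,.256],.30)
snap('side','s3')"
```

```text
time: 2.85
tool_pos: [0.4784, -0.2779, 0.258]
tcp_rot: [-2.103, 0.236, 2.104]
wrist_force: [1.2, -0.6, -4.4]
width: 0.341
time: 3.02
tool_pos: [0.4781, -0.2776, 0.2558]
tcp_rot: [-2.102, 0.235, 2.104]
wrist_force: [-0.0, 0.9, -5.3]
width: 0.342
t 3.02 tcp [ 0.4781 -0.2776  0.2558] dp cm [ 1.000e-02 -5.100e+01  1.343e+01] rot [-0.523  0.001  0.001] F [-0.02  0.86 -5.28] tau [0.01 0.03 0.02] w 0.342
```

View pics/s3.png

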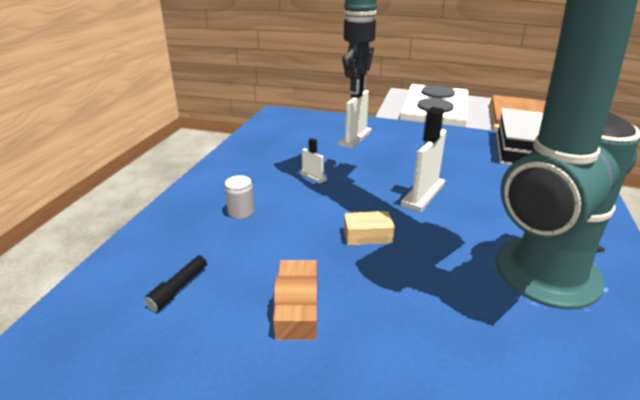

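The held gauge is clear of the table at about (357,120), and the block's ridge is at (297,290). Carrying it across now.

```bash
python3 -m creep '[{"grip":0,"dp":[0,-2.5,0.7],"rotation":[-0.03,0,0]},{"grip":0,"dp":[0,-6,1.6],"rotation":[-0.07,0,0]},{"grip":0,"dp":[0,-9.5,2.5],"rotation":[-0.1,0,0]},{"grip":0,"dp":[0,-13,3.4],"rotation":[-0.14,0,0]},{"grip":0,"dp":[0,-16.5,4.3],"rotation":[-0.17,0,0]}]' 60
python3 -c "
from h import *
to([.46,.2495,.256],.30)"
```

```text
time: 3.48
tool_pos: [0.4709, -0.1055, 0.2533]
tcp_rot: [-2.188, 0.056, 2.2]
wrist_force: [0.8, -0.1, -3.9]
width: 0.346
t 3.48 tcp [ 0.4709 -0.1055  0.2533] dp cm [ -0.21 -35.4    2.95] rot [-0.352  0.005  0.002] F [ 0.78 -0.13 -3.85] tau [ 0.04 -0.14  0.02] w 0.346
```

```bash
python3 -m creep '[{"grip":0,"dp":[0,-3.5,0.3],"rotation":[-0.04,0,0]},{"grip":0,"dp":[0,-7,0.6],"rotation":[-0.08,0,0]},{"grip":0,"dp":[0,-10.5,0.9],"rotation":[-0.12,0,0]},{"grip":0,"dp":[0,-14,1.2],"rotation":[-0.15,0,0]},{"grip":0,"dp":[0,-17.5,1.5],"rotation":[-0.18,0,0]}]' 60
python3 -c "
from h import *
to([.46,.2495,.256],.30)"
```

```text
time: 3.9
tool_pos: [0.4652, 0.0696, 0.2536]
tcp_rot: [2.149, 0.138, -2.161]
wrist_force: [0.8, -0.8, -4.8]
width: 0.344
t 3.9 tcp [0.4652 0.0696 0.2536] dp cm [ -0.25 -17.91  -1.78] rot [-0.172  0.005  0.001] F [ 0.83 -0.83 -4.75] tau [-0.01 -0.09  0.05] w 0.344
```

```bash
python3 -m creep '[{"grip":0,"dp":[-0.1,-4,-0.4],"rotation":[-0.04,0,0]},{"grip":0,"dp":[-0.2,-8,-0.8],"rotation":[-0.08,0,0]},{"grip":0,"dp":[-0.2,-12,-1.2],"rotation":[-0.12,0,0]},{"grip":0,"dp":[-0.2,-15.5,-1.6],"rotation":[-0.16,0,0]},{"grip":0,"dp":[-0.2,-17.5,-1.7],"rotation":[-0.172,0,0]}]' 60
python3 -m creep '[{"grip":0,"dp":[0,0,0],"rotation":[0,0,0]},{"grip":0,"dp":[0,0,0],"rotation":[0,0,0]},{"grip":0,"dp":[0,0,0],"rotation":[0,0,0]}]' 60
python3 -c "
from h import *
to([.46,.2495,.222],.30)
for n in('side','wrist','top'): snap(n,n+'4')
crop('side4','s4c',220,120,380,360,3)
crop('top4','t4c',190,180,290,260,7)
"
```

```text
time: 4.32
tool_pos: [0.4602, 0.2469, 0.2554]
tcp_rot: [2.053, 0.314, -2.064]
wrist_force: [-0.0, 0.5, -5.2]
width: 0.343
time: 4.57
tool_pos: [0.4609, 0.243, 0.2562]
tcp_rot: [2.055, 0.308, -2.064]
wrist_force: [1.0, -1.2, -4.4]
width: 0.341
t 4.57 tcp [0.4609 0.243  0.2562] dp cm [ 3.42 -0.66 -0.12] rot [-0.001  0.005 -0.001] F [ 0.99 -1.17 -4.43] tau [-0.01 -0.03  0.02] w 0.341
```

View pics/wrist4.png

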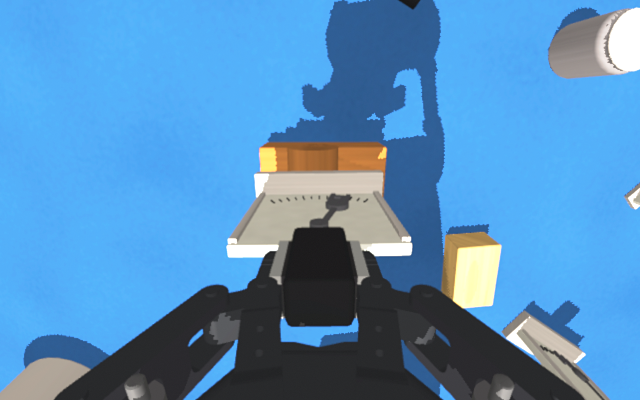

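View pics/side4.png

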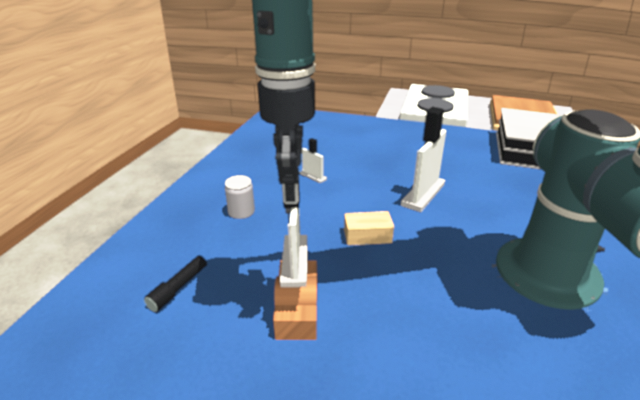

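View pics/top4.png

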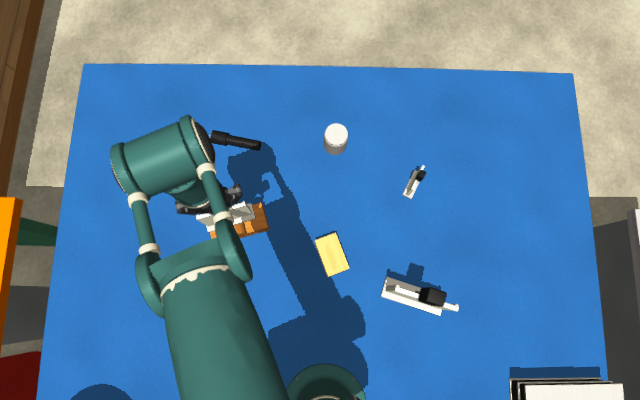

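The gauge hovers over the ridge with its pointer still swinging: the tip is right of centre at about (338,202). In the wrist view the foot is parallel to the block edges. I'll lower it most of the way.

```bash
python3 -m creep '[{"grip":0,"dp":[0.8,-0.3,-0.1],"rotation":[0,0,0]},{"grip":0,"dp":[1.6,-0.6,-0.1],"rotation":[0,0.003,0]},{"grip":0,"dp":[2.2,-0.6,-0.1],"rotation":[0,0.003,0]},{"grip":0,"dp":[2.6,-0.6,-0.1],"rotation":[0,0.003,0]},{"grip":0,"dp":[2.8,-0.6,-0.1],"rotation":[0,0.003,0]}]' 60
python3 -m creep '[{"grip":0,"dp":[0,0,0],"rotation":[0,0,0]},{"grip":0,"dp":[0,0,0],"rotation":[0,0,0]},{"grip":0,"dp":[0,0,0],"rotation":[0,0,0]},{"grip":0,"dp":[0,0,0],"rotation":[0,0,0]}]' 60
python3 -c "
from h import *
to([.4594,.2500,.2207],.30)"
```

```text
time: 5.13
tool_pos: [0.4607, 0.2495, 0.2293]
tcp_rot: [2.061, 0.31, -2.06]
wrist_force: [-0.4, -0.2, -3.9]
width: 0.342
time: 5.47
tool_pos: [0.4617, 0.2501, 0.2313]
tcp_rot: [2.065, 0.311, -2.057]
wrist_force: [0.3, 0.3, -4.5]
width: 0.343
t 5.47 tcp [0.4617 0.2501 0.2313] dp cm [ 1.06 -0.06  0.23] rot [-0.001 -0.004  0.   ] F [ 0.32  0.29 -4.54] tau [-0.02  0.03 -0.03] w 0.343
```

```bash
python3 -m creep '[{"grip":0,"dp":[0.4,0,0.1],"rotation":[0,0,0]},{"grip":0,"dp":[0.8,0,0.2],"rotation":[0,0,0]},{"grip":0,"dp":[0.9,0,0.2],"rotation":[0,0,0]},{"grip":0,"dp":[0.9,0,0.2],"rotation":[0,0,0]},{"grip":0,"dp":[0.9,0,0.2],"rotation":[0,0,0]}]' 60
python3 -c "
from h import *
to([.4594,.2500,.2207],.30)"
python3 -m creep '[{"grip":0,"dp":[0.1,0,0],"rotation":[0,0,0]},{"grip":0,"dp":[0.1,0,0],"rotation":[0,0,0]},{"grip":0,"dp":[0.1,0,0],"rotation":[0,0,0]}]' 60
python3 -c "
from h import *
to([.4594,.2500,.2207],.30)"
```

```text
time: 5.88
tool_pos: [0.4594, 0.2493, 0.2215]
tcp_rot: [2.063, 0.311, -2.058]
wrist_force: [0.1, -0.5, -4.4]
width: 0.345
t 5.88 tcp [0.4594 0.2493 0.2215] dp cm [ 0.08 -0.07 -0.02] rot [-0.001 -0.003 -0.   ] F [ 0.09 -0.49 -4.35] tau [-0.05 -0.03  0.08] w 0.345
time: 6.13
tool_pos: [0.4596, 0.2494, 0.2208]
tcp_rot: [2.064, 0.311, -2.058]
wrist_force: [0.7, 0.2, -4.8]
width: 0.344
t 6.13 tcp [0.4596 0.2494 0.2208] dp cm [ 0.01 -0.07  0.  ] rot [-0.001 -0.003  0.   ] F [ 0.74  0.18 -4.81] tau [ 0.03 -0.01  0.02] w 0.344
```

Still hanging free, with Fz about −4.5 N, so I'll creep down 1 mm at a time until the weight transfers.

```bash
for i in 1 2; do python3 -m creep '[{"grip":0,"dp":[0.1,0,0],"rotation":[0,0,0]},{"grip":0,"dp":[0.1,0,0],"rotation":[0,0,0]},{"grip":0,"dp":[0.1,0,0],"rotation":[0,0,0]}]' 60; done
python3 -c "
from h import *
to([.4594,.2500,.2207],.30)
snap('side','s5');crop('s5','s5c',240,180,350,350,4)"
```

```text
time: 6.38
tool_pos: [0.4599, 0.2495, 0.2206]
tcp_rot: [2.065, 0.311, -2.057]
wrist_force: [-0.7, -1.0, 1.6]
width: 0.343
time: 6.63
tool_pos: [0.4601, 0.2495, 0.2206]
tcp_rot: [2.066, 0.311, -2.056]
wrist_force: [-2.4, -1.0, 6.3]
width: 0.343
t 6.63 tcp [0.4601 0.2495 0.2206] dp cm [-0.01 -0.06  0.05] rot [-0.001 -0.005  0.   ] F [-2.38 -1.03  6.27] tau [-0.43  0.72  0.06] w 0.343
```

View pics/s5c.png

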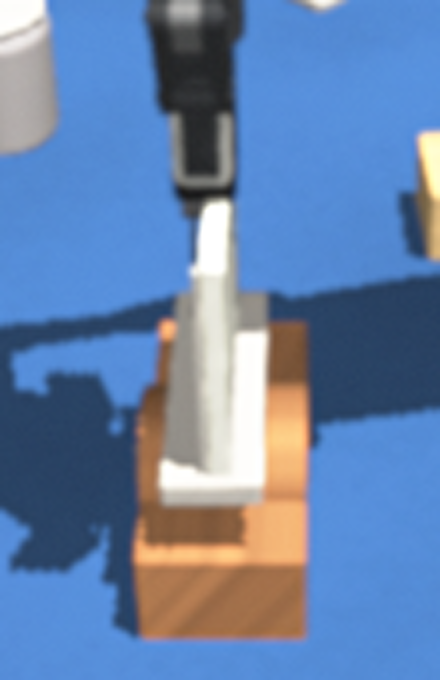

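Contact: the weight has transferred and about 10 N is pressing. The TCP is at z 0.2206, exactly as predicted, and the side view shows the foot lying across the ridge near its middle. Now waiting for the pointer to settle.

```bash
for i in 1 2 3 4 5 6; do python3 -m creep '[{"grip":0,"dp":[0,0,0],"rotation":[0,0,0]},{"grip":0,"dp":[0,0,0],"rotation":[0,0,0]},{"grip":0,"dp":[0,0,0],"rotation":[0,0,0]},{"grip":0,"dp":[0,0,0],"rotation":[0,0,0]},{"grip":0,"dp":[0,0,0],"rotation":[0,0,0]}]' 60|grep -E "time|wrist"; done
python3 -c "
from h import *
to([.4594,.2500,.2207],.30)
snap('wrist','w6');crop('w6','w6c',250,160,390,240,5)"
```

```text
time: 7.1
wrist_force: [-2.2, -1.1, 6.8]
time: 7.52
wrist_force: [-2.2, -0.8, 6.5]
time: 7.93
wrist_force: [-1.3, -1.6, 5.5]
time: 8.35
wrist_force: [-2.9, -1.9, 5.6]
time: 8.77
wrist_force: [-3.3, -1.4, 5.6]
time: 9.18
wrist_force: [-2.5, -1.7, 6.8]
t 9.18 tcp [0.4601 0.2495 0.2206] dp cm [-0.01 -0.06  0.05] rot [-0.001 -0.005  0.   ] F [-2.47 -1.74  6.78] tau [-0.47  0.69  0.01] w 0.347
```

View pics/w6c.png

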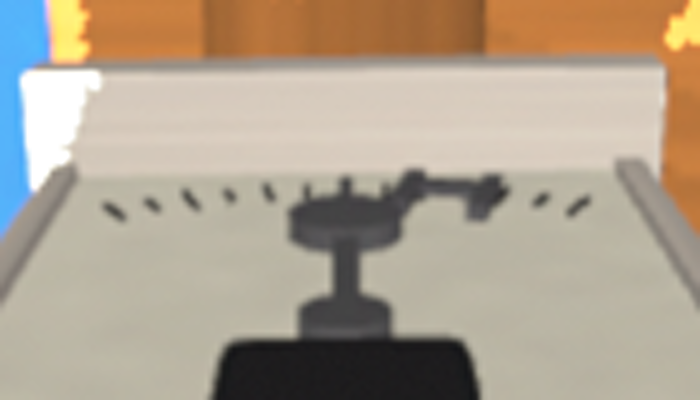

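The pointer hangs at plumb: its weight is at crop (345,215), image (319,203). The tab's prongs are to its right at crop (410,180) and (490,190). Next I'll fit the tab angle.

```bash
python3 -c "
from h import *
s=load('w6')
y=.30;gx=np.array([np.cos(y),np.sin(y),0]);gy=np.array([-np.sin(y),np.cos(y),0]);up=np.array([0,0,1.])
tcp=np.array([.4601,.2495,.2206]);o=tcp-.002*gx;o[2]=.078
f=lambda a,b,c:o+a*gx+b*gy+c*up
print('foot top front corners',proj(s,[f(.02,.06,.012),f(.02,-.06,.012)]),'plate top',proj(s,[f(.004,.056,.117),f(.004,-.056,.117)]))
for th in (0,.2,.22,.24,.26,.28,.3,.32):
  g=lambda r,dt: f(.01,-r*np.sin(th)+dt*np.cos(th),.105-r*np.cos(th)-dt*np.sin(th))
  q=(proj(s,[g(.068,0),g(.068,6.5e-3),g(.068,-6.5e-3),g(.046,0)])-[250,160])*5
  print(th,q.round(0).tolist())
crop('w6','w6d',300,185,360,215,12)
"
```

```text
foot top front corners [[254.62814965 176.179579  ]
 [383.65044495 176.07123288]] plate top [[225.86681948 242.38835857]
 [412.75129275 242.23929667]]
0 [[346.0, 171.0], [308.0, 171.0], [384.0, 171.0], [346.0, 211.0]]
0.2 [[425.0, 173.0], [388.0, 171.0], [463.0, 175.0], [405.0, 213.0]]
0.22 [[433.0, 174.0], [396.0, 171.0], [471.0, 176.0], [410.0, 214.0]]
0.24 [[441.0, 174.0], [404.0, 171.0], [479.0, 177.0], [416.0, 214.0]]
0.26 [[449.0, 175.0], [412.0, 172.0], [487.0, 178.0], [422.0, 215.0]]
0.28 [[457.0, 175.0], [419.0, 172.0], [495.0, 178.0], [428.0, 215.0]]
0.3 [[465.0, 176.0], [427.0, 173.0], [503.0, 179.0], [434.0, 216.0]]
0.32 [[473.0, 177.0], [435.0, 173.0], [510.0, 180.0], [439.0, 216.0]]
```

View pics/w6d.png

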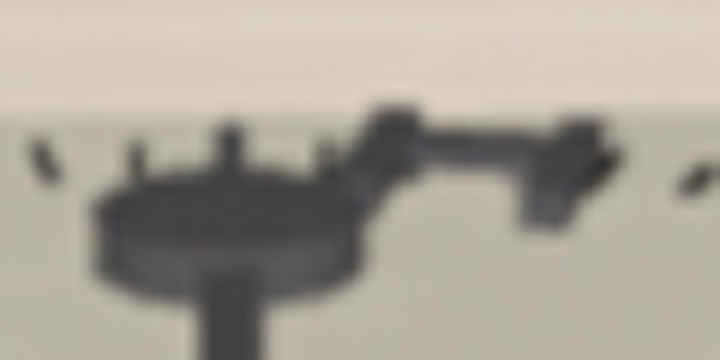

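Tab fit: the prong midpoint lands at a lean of about 0.27 rad. I'll rock by 0.27 about the gauge's +x (tool −z), following the rolling geometry (tool y +3.82 cm, x +0.41 cm).

```bash
python3 -m creep '[{"grip":0,"dp":[0.02,0.77,0],"rotation":[0,0,-0.054]},{"grip":0,"dp":[0.07,1.54,0],"rotation":[0,0,-0.108]},{"grip":0,"dp":[0.15,2.31,0],"rotation":[0,0,-0.162]},{"grip":0,"dp":[0.27,3.06,0],"rotation":[0,0,-0.216]},{"grip":0,"dp":[0.41,3.82,0],"rotation":[0,0,-0.27]}]' 60
for i in 1 2 3; do python3 -m creep '[{"grip":0,"dp":[0,0,0],"rotation":[0,0,0]},{"grip":0,"dp":[0,0,0],"rotation":[0,0,0]},{"grip":0,"dp":[0,0,0],"rotation":[0,0,0]},{"grip":0,"dp":[0,0,0],"rotation":[0,0,0]},{"grip":0,"dp":[0,0,0],"rotation":[0,0,0]}]' 60|grep -E "time|wrist"; done
python3 -c "
from h import *
to([.4594,.2500,.2207],.30,.27)
snap('side','s7');crop('s7','s7c',240,180,350,350,4)"
```

```text
time: 9.65
tool_pos: [0.4715, 0.2134, 0.2166]
tcp_rot: [2.125, 0.626, -2.202]
wrist_force: [-1.6, 0.3, 1.7]
width: 0.345
time: 10.07
wrist_force: [-0.6, -2.6, 6.0]
time: 10.48
wrist_force: [-0.3, -3.7, 5.4]
time: 10.9
wrist_force: [-0.3, -3.4, 5.0]
t 10.9 tcp [0.4719 0.2128 0.2162] dp cm [ 0.61 -3.9   0.1 ] rot [ 0.001 -0.006 -0.002] F [-0.29 -3.45  5.04] tau [-0.5   0.35  0.05] w 0.343
```

View pics/s7c.png

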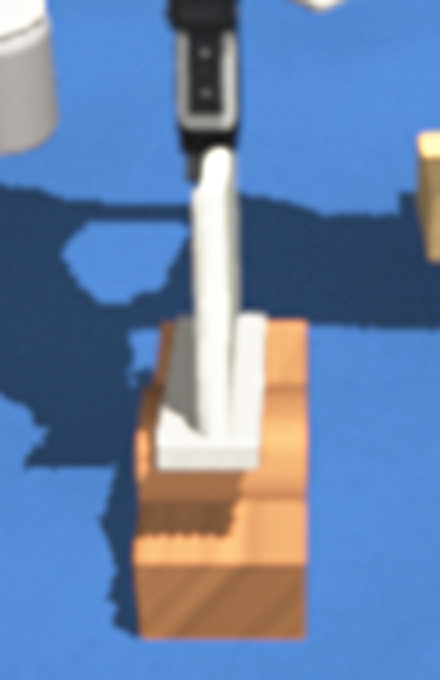

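The gauge leans away from the camera with its foot still on the ridge, and force is still being applied. Waiting for the pointer, then checking it.

```bash
for i in 1 2 3 4; do python3 -m creep '[{"grip":0,"dp":[0,0,0],"rotation":[0,0,0]},{"grip":0,"dp":[0,0,0],"rotation":[0,0,0]},{"grip":0,"dp":[0,0,0],"rotation":[0,0,0]},{"grip":0,"dp":[0,0,0],"rotation":[0,0,0]},{"grip":0,"dp":[0,0,0],"rotation":[0,0,0]}]' 60|grep -E "time|wrist"; done
python3 -c "
from h import *
snap('wrist','w8');crop('w8','w8d',300,180,360,220,12);crop('w8','w8c',220,150,420,260,4)"
```

```text
time: 11.37
wrist_force: [-0.1, -2.1, 5.0]
time: 11.78
wrist_force: [-0.8, -3.2, 5.6]
time: 12.2
wrist_force: [-1.4, -2.8, 5.7]
time: 12.62
wrist_force: [-0.6, -3.2, 6.2]
```

View pics/w8d.png

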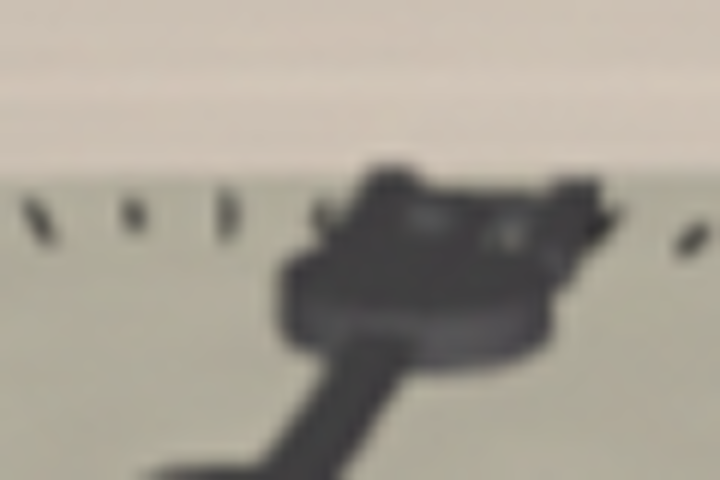

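View pics/w8c.png

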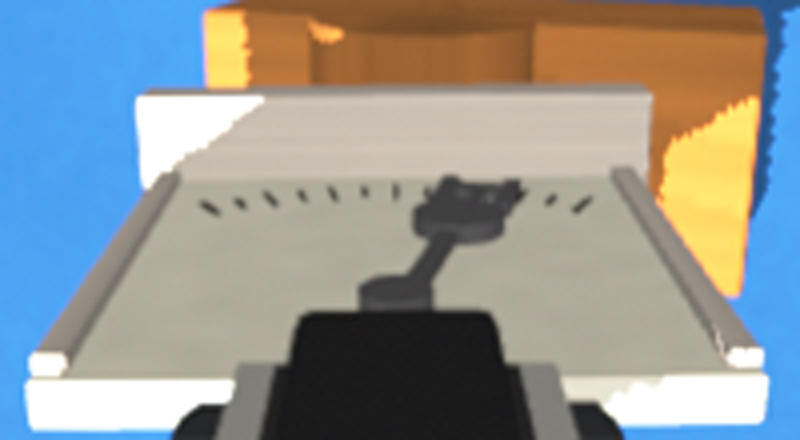

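The pointer tip sits between the prongs: in the crop it is at x≈470, with prongs at 390 and 580, about 1 mm off centre. Final checks are stillness, foot position on the ridge and the bystanders.

```bash
python3 -m creep '[{"grip":0,"dp":[0,0,0],"rotation":[0,0,0]},{"grip":0,"dp":[0,0,0],"rotation":[0,0,0]},{"grip":0,"dp":[0,0,0],"rotation":[0,0,0]},{"grip":0,"dp":[0,0,0],"rotation":[0,0,0]},{"grip":0,"dp":[0,0,0],"rotation":[0,0,0]}]' 60
python3 - <<'E'
from h import *
snap('wrist','w9');snap('top','t9');snap('side','s9')
a=load('w8')['im'][180:220,300:360].astype(int);b=load('w9')['im'][180:220,300:360].astype(int);print('pointer region diff',np.abs(a-b).mean(),np.abs(a-b).max())
to([.4594,.25,.2207],.3,.27)
# gauge model from TCP vs side image
st=bot.read_state();y=.30;gx=np.array([np.cos(y),np.sin(y),0]);D=R.from_rotvec(.27*gx)
gy=D.apply([-np.sin(y),np.cos(y),0]);gz=D.apply([0,0,1.])
o=st['tool_pos']-.1427*gz-.002*gx; print('foot',o.round(4),'horiz dist',np.hypot(o[0]-.4575,o[1]-.2495).round(4))
s=load('s9');print('near foot end bottom corners s7c px',(proj(s,[o+.02*gx+.06*gy,o-.02*gx+.06*gy])-[240,180])*4)
P,C,UV=cloud(load('t9'))
for n,bx in dict(off=(308,225,355,280),tin=(320,118,355,160)).items():
    m=(UV[:,0]>=bx[0])&(UV[:,0]<bx[2])&(UV[:,1]>=bx[1])&(UV[:,1]<bx[3])&(P[:,2]>.035); print(n,np.median(P[m],0).round(3))
crop('s9','s9c',240,180,350,350,4);crop('w9','w9d',300,180,360,220,12)
E
```

```text
time: 13.08
tool_pos: [0.4719, 0.2128, 0.2162]
tcp_rot: [2.124, 0.619, -2.199]
wrist_force: [-1.1, -2.5, 5.7]
width: 0.345
pointer region diff 0.40555555555555556 2
t 13.23 tcp [0.472  0.2128 0.2162] dp cm [ 0.61 -3.9   0.1 ] rot [ 0.001 -0.006 -0.002] F [ 0.03 -1.81  5.19] tau [-0.53  0.27  0.06] w 0.346
foot [0.4588 0.2486 0.0787] horiz dist 0.0016
near foot end bottom corners s7c px [[163.34025787 468.49786217]
 [265.33262261 468.77017611]]
off [ 0.366 -0.001  0.046]
tin [ 0.69  -0.019  0.084]
```

View pics/t9.png

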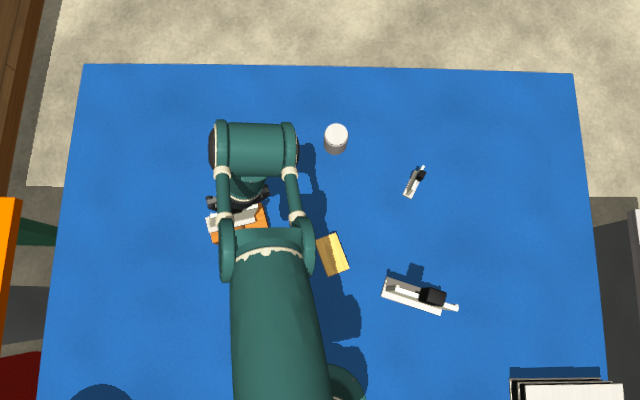

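View pics/w9d.png

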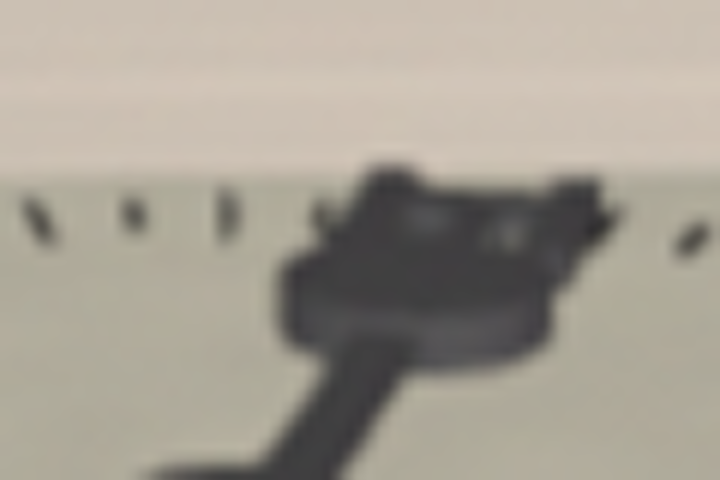

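Run:
```python
from h import *
for f in('side0','s9'):
    P,C,UV=cloud(load(f)); m=(UV[:,0]>130)&(UV[:,0]<215)&(UV[:,1]>250)&(UV[:,1]<315)&(P[:,2]>.012); print('torch',np.median(P[m],0).round(3))
    m=(UV[:,0]>340)&(UV[:,0]<400)&(UV[:,1]>205)&(UV[:,1]<248)&(P[:,2]>.035); print('offcut',np.median(P[m],0).round(3))
bot.finish_job()
```

```text
torch [0.692 0.281 0.029]
offcut [ 0.383 -0.003  0.044]
torch [0.692 0.28  0.029]
offcut [ 0.384 -0.003  0.044]
the job is handed in; nothing more can be done
```

I gripped the middle-sized gauge by its handle and stood it upright and square across the ridge. I waited about 2.5 s for the pointer to come to plumb, then rocked it 0.27 rad. I handed it in at about 13 s, still gripped at 60 N and pressed on the ridge with about 10 N. The hand-in gave no verdict.

Last checks:
- **Pointer:** the tip is between the tab's prongs, about 1 mm off the middle of the gap. It is still, with two pictures about 0.6 s apart practically identical.
- **Foot:** by the arm's pose, its middle is about 2 mm from the ridge middle. The side picture shows its end a further 2.5 mm or so from where I computed it, which is well inside the 25 mm allowed.
- **Bystanders:** torch and offcut measure within 1 mm of where they started in the side camera, and the tin looks unmoved in the top view. The top camera's median for the offcut differed, probably because the arm partly blocked that view.

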